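Set a tally counter to its start mark by flicking its thumbwheel

ROBOT

A 7-joint arm with a two-finger parallel gripper is mounted at the origin on the work surface. World frame = base frame: x ahead of the robot, y to its left, z up, the work surface at z = 0. Lengths are in m, angles in rad, forces in N, time in s.
With the tool pointing down it reaches from about 0.4 to 0.9 m from the base axis. Payload 5.5 kg.
Tool frame: the origin (TCP) lies midway between the tips of the shut fingers; the grasp point (between the pads) lies 19 mm behind it; z points along the fingers, y is the line along which they close (so a half turn about z gives the same grasp; the last joint's range is limited). The gripper opens to 85 mm and grips with 20 to 120 N. Pads are 22 mm wide; open, the fingers measure 114 mm over their backs; the gripper's body (76 mm by 85 mm) begins 54 mm behind the grasp point. The pads swing forward as they close: fully open they stand 13 mm farther back than shut.
Start: joints at [1.602, 0.501, -0.427, 1.55, 0.221, 1.138, -0.21], TCP at [0.149, -0.633, 0.231] pointing down, gripper open.
Joint ranges: [-2.88, 2.88], [-0.31, 2.03], [-1.54, 1.56], [0.2, 2.42], [-1.41, 4.55], [0.19, 2.02], [-2.57, 2.57]. Speed limits (rad/s): [2.57, 2.57, 3.14, 3.14, 3.14, 3.14, 3.14].

INTERFACE

Orientations are given as a unit quaternion [w, x, y, z].
In Python, from cell import r, viewer, job gives the robot as it stands.
- The arm moves only by the tool step_arm, never from a script. Its argument "rows" is one flat list of numbers, 7 for each row, row after row: the shift along the tool's x, y, z in m, then the turn, a rotation vector about the tool's x, y, z in rad, then the opening in per cent of the stroke, from 0 (shut) to 100 (fully open). A call has exactly 10 rows; each row shifts and turns the commanded pose from where the row before left it, along the tool's axes as they then stand; what a row does not reach is not made up. A row lasts 1/8 s, in which the tool goes at most 62.5 mm and 10.7 degrees, less where a joint would pass 70% of its speed; a pose out of reach is approached as far as the arm can. A call with a gripper value outside its range is refused whole. The fingers move at their own pace and stop on an object; "grip_force" is the grip in N (left out, the last holds). Time passes only in rows, so rows that do not move let the fingers close, or fill a call up. It gives the time, the measured TCP pose, the force, the opening and the grip force at its end, in the units of the state.
- r.get_state(): the state, without advancing time (a new reading comes with each control period).
- viewer.snapshot(name): name is "scene" or "top"; returns a dict with "frame" (400x640x3 uint8, red, green, blue), "intrinsics" (3x3 intrinsics, pixels), "pose" (4x4, takes a point from camera to world coordinates). Camera axes: x right, y up, looking along -z (the intrinsics and any distortion apply to the point x, -y, -z); pixel columns grow to the right and rows downward; lengths in m; the calibration is good to about 2 mm. A picture is of the moment at which its call begins. There is no depth.
- job.close_job(): hands the job in; it is judged then, once.
The state is a dict: "t": time; "joint_positions": joint angles; "joint_vel": joint speeds; "tau": joint torques, N m; "eef_pos": TCP position; "ee_rot": TCP orientation; "force": force on the tool from outside, world axes, zero at the start; "wrist_torque": the same for the moment, N m; "gripper_width": finger opening in m; "finger_force": force on a finger pad.
Only numpy, scipy, OpenCV 4.12 (cv2) and the standard library are available. Lean on these libraries where they do the work, as an engineer would, in place of code of your own. Each camera call takes 0.05 s, during which the arm holds its last target. There are 200 camera calls.

TASK

Set the tally counter with the orange foot to its start mark for the next visitor group: with a fingertip, flick the top lug of its wheel towards the robot's side, one click at a time and letting it settle at each click, until the red lug stands straight up at the white pointers. Do not let the red lug run past the top, do not lift or shift the counter, and leave the blue-footed counter and everything else on the table alone. Finish clear of everything.

Things in the scene. Friction and masses are not known exactly. Their poses are not given: they have to be found in the camera images.
- counter_orange: tally counter to set: orange foot plate 130 x 100 x 12 mm (x, y, z), 1.8 to 2.4 kg, standing loose; origin at the centre of its underside, z up, -x roughly to the robot (yaw within 0.45 rad). Two cheeks (34 mm in x, 8 mm thick, at y = +-17 mm, 72 mm high, white diamond pointers to 80 mm) carry the wheel, its axle along y, 60 mm above the table
- axle_orange (a point): centre of the orange counter's wheel, on its axle, 60 mm above the table. Black hub of radius 27 mm, 18 mm wide along y, with 8 radial lugs (45 degrees apart, 7 mm thick, 18 mm wide) out to radius 46 mm: an upright lug ends 106 mm above the table. Seven lugs are grey, one red
- lug_orange (a point): middle of the outer end of the red lug of the orange counter's wheel, 46 mm from the axle
- wheel_orange (a joint): wheel angle (rad). 0: red lug straight up; grows as the wheel's top moves to the body's -x (to the robot); negative: red lug over on the far side. Rests at multiples of 0.785 (a lug upright at each) and snaps to the nearest one when let go; passing halfway takes 1.3 N at a lug's end. Starts 2 or 3 clicks short of 0
- counter_blue: a second, identical counter with a blue foot plate, to be left alone; origin at the centre of its underside
- lug_blue (a point): outer end of the red lug on the blue counter's wheel
- coral: white branching coral lump, about 110 mm across and 80 mm high, loose, leave alone; origin under its middle
- coral_twig: white coral twig, 125 mm long, 22 mm high, loose, leave alone; origin under its middle
- stone: painted stone cube 40 x 40 x 34 mm, loose, leave alone; origin under its middle
- phone: black phone 148 x 72 x 9 mm, on the robot's left, loose, leave alone; origin under its middle
- phone2: second black phone, same size, on the robot's right, loose, leave alone; origin under its middle
- marker: white marker pen with a blue cap, 143 mm long, 13 mm high, along its x, loose, leave alone
- shell_jar: amber glass jar with white cap, 60 mm across, 90 mm high, loose, leave alone; origin under its middle

How it is judged:
By the outcome, as a careful person would: the job done as asked, in the order asked, and still so for the second after the job is handed in, with the robot touching nothing.
It also fails if it takes over 45 s, if anything falls off the work surface, if the arm or the gripper's body presses on something with over 40 N, if the wrist force passes 120 N, or if a joint passes its speed limit or range.

## Working session

There is one attempt and no reset: what is moved stays moved. The work goes in short steps, Python scripts to look and compute and a tool call to move; the robot and the scene stay as the last step left them, time stands still between calls to the robot, and variables do not carry over. Pictures are saved under pics/ and viewed, at most 10 in all, crops included, and the job is handed in when it is done.

Besides the shell and the picture viewer there is one more tool, called after "Request:" in YAML: its name, and indented under it one key for each argument. step_arm: Moves the arm, as the interface text tells. Its arguments: {"type":"object","properties":{"rows":{"type":"array","items":{"type":"number"}},"grip_force":{"type":"number"}},"required":["rows"]}

```bash
mkdir -p pics; ls
python3 - <<'E'
from cell import r, viewer, job
import cv2,json
for n in("scene","top"):
    s=viewer.snapshot(n); cv2.imwrite(f"pics/{n}0.png",s["frame"][:,:,::-1]); print(n,s["intrinsics"],s["pose"], [k for k in s])
st=r.get_state(); print(st)
E
```

```text
pics
scene [[482.9174455    0.         316.87879583]
 [  0.         482.9174455  196.97111128]
 [  0.           0.           1.        ]] [[ 0.35417512 -0.71286785  0.60529284  1.40126198]
 [ 0.93517325  0.26768543 -0.23193858 -0.33738464]
 [ 0.00331348  0.64820054  0.76146246  1.12586485]
 [ 0.          0.          0.          1.        ]] ['frame', 'intrinsics', 'pose']
top [[414.40821177   0.         314.53363811]
 [  0.         414.40821177 195.52909431]
 [  0.           0.           1.        ]] [[-0.006232    0.9897742  -0.14250681  0.37474434]
 [-0.99976953 -0.00323934  0.02122252 -0.00532795]
 [ 0.02054387  0.14260622  0.98956628  1.35026162]
 [ 0.          0.          0.          1.        ]] ['frame', 'intrinsics', 'pose']
{'t': 0.1, 'joint_positions': array([ 1.60220704,  0.50177194, -0.42681117,  1.5513279 ,  0.22080511,
        1.13828223, -0.21028216]), 'joint_vel': array([ 0.00022062, -0.00289337, -0.00063777, -0.0038283 ,  0.00063398,
        0.00165363, -0.00070597]), 'tau': array([-1.13533970e-02, -5.70806158e+01, -5.83869517e+00, -2.81746709e+01,
        1.04232284e-02,  5.68345335e-03, -4.10287373e-05]), 'eef_pos': array([ 0.14914149, -0.63203124,  0.23035949]), 'ee_rot': array([-8.65235645e-04,  9.93287421e-01,  1.15669127e-01, -6.61706699e-05]), 'force': array([-0.02746466,  0.82372196,  0.21936427]), 'wrist_torque': array([ 0.03834042, -0.02739196, -0.07256898]), 'finger_force': 0.0, 'gripper_width': 0.08524779566901722}
```

View pics/scene0.png

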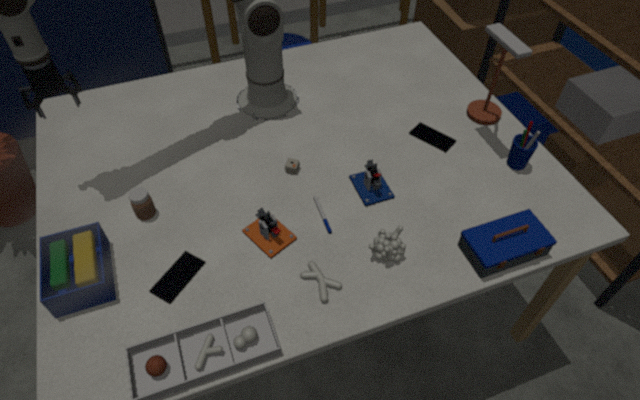

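View pics/top0.png

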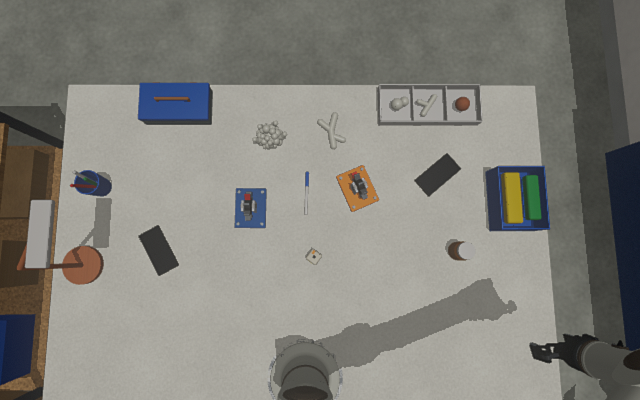

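The scene view shows the orange counter at about (269,232), the blue one at (372,185). In the top view they are at (357,188) and (251,207). The arm is far right in the top view. Next I measure the foot and the red lug.

```bash
cat > h.py <<'E'
import numpy as np, cv2
from cell import r, viewer, job
def ray(s,uv):
    d=np.linalg.inv(s["intrinsics"])@np.array([uv[0],uv[1],1.]); d=d*[1,-1,-1]
    d=s["pose"][:3,:3]@d; return s["pose"][:3,3],d/np.linalg.norm(d)
def plane(s,uv,z):
    o,d=ray(s,uv); return o+d*(z-o[2])/d[2]
def tri(rs):
    A=sum(np.eye(3)-np.outer(d,d) for o,d in rs); b=sum((np.eye(3)-np.outer(d,d))@o for o,d in rs)
    p=np.linalg.solve(A,b); return p,[np.linalg.norm(np.cross(p-o,d)) for o,d in rs]
def proj(s,p):
    q=np.linalg.inv(s["pose"])@np.append(p,1); q=s["intrinsics"]@(q[:3]*[1,-1,-1]); return q[:2]/q[2]
ROI={"scene":(235,195,310,265),"top":(325,155,390,220)}
def masks(s,n):
    x0,y0,x1,y1=ROI[n]; f=s["frame"]; h=cv2.cvtColor(f,cv2.COLOR_RGB2HSV)
    m=np.zeros(f.shape[:2],bool); m[y0:y1,x0:x1]=1
    H,S,V=[h[...,i].astype(int) for i in range(3)]
    org=m&(H>=7)&(H<=20)&(S>140)&(V>90); red=m&((H<=5)|(H>=172))&(S>130)&(V>60)
    return org,red
E
python3 - <<'E'
from h import *
pt={}
tiles=[]
for n in("scene","top"):
    s=viewer.snapshot(n); o,rd=masks(s,n)
    c=max(cv2.findContours(o.astype(np.uint8),0,2)[0],key=cv2.contourArea)
    hull=cv2.convexHull(c); rect=cv2.minAreaRect(hull)
    q=cv2.approxPolyDP(hull,4,True)[:,0]
    print(n,"quad",q.tolist())
    W=np.array([plane(s,p,.012)[:2] for p in hull[:,0]],np.float32)
    R=cv2.minAreaRect(W*1000); print("  foot rect mm",R)
    ys,xs=np.nonzero(rd); print("  red n",len(xs),xs.mean(),ys.mean()); pt[n]=(s,(xs.mean(),ys.mean()),q.mean(0))
    x0,y0,x1,y1=ROI[n]; tiles.append(cv2.resize(s["frame"][y0:y1,x0:x1,::-1],(390,400),interpolation=cv2.INTER_CUBIC))
print("red",tri([ray(*v[:2]) for v in pt.values()]))
print("quad centre",tri([ray(v[0],v[2]) for v in pt.values()]))
cv2.imwrite("pics/crop1.png",np.hstack(tiles))
E
```

```text
scene quad [[258, 219], [277, 221], [295, 237], [269, 256], [243, 231]]
  foot rect mm ((595.7279052734375, -174.54330444335938), (126.32357025146484, 96.22798156738281), 22.630094528198242)
  red n 28 275.85714285714283 230.57142857142858
top quad [[363, 166], [378, 199], [352, 211], [337, 176]]
  foot rect mm ((592.9851684570312, -173.99453735351562), (127.11868286132812, 97.7813491821289), 22.930910110473633)
  red n 14 353.64285714285717 173.71428571428572
red (array([ 0.62931133, -0.15917143,  0.06178561]), [np.float64(0.0017525967343248975), np.float64(0.0017525967343248346)])
quad centre (array([ 0.59210998, -0.17495367,  0.01140365]), [np.float64(0.00023216283848031229), np.float64(0.00023216283848033546)])
```

View pics/crop1.png

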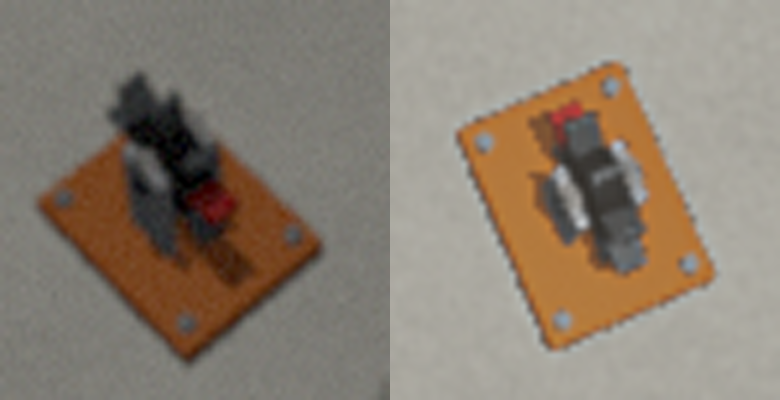

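Foot centre is about (0.594, -0.174), yaw 0.398. The red lug end was measured at z≈0.062, 39 mm out on the far side, so the wheel is at -90°: 2 clicks. Shutting the gripper and moving over the far side.

Request:
step_arm:
  rows: [0,0,0,0,0,-0.166,0,0.038,-0.0145,0,0,0,0,0,0.038,-0.0145,0,0,0,0,0,0.038,-0.0145,0,0,0,0,0,0.038,-0.0145,0,0,0,0,0,0.038,-0.0145,0,0,0,0,0,0.038,-0.0145,0,0,0,0,0,0.038,-0.0145,0,0,0,0,0,0.038,-0.0145,0,0,0,0,0,0.038,-0.0145,0,0,0,0,0]
  grip_force: 20

```text
t: 1.45
eef_pos: [0.4148, -0.3788, 0.2313]
ee_rot: [0.0, 0.98, 0.198, -0.0]
force: [1.0, 0.2, 0.3]
gripper_width: -0.0001
finger_force: 0.0
```

Request:
step_arm:
  rows: [0.036,-0.0145,0,0,0,0,0,0.036,-0.0145,0,0,0,0,0,0.036,-0.0145,0,0,0,0,0,0.036,-0.0145,0,0,0,0,0,0.036,-0.0145,0,0,0,0,0,0.036,-0.0145,0,0,0,0,0,0.036,-0.0145,0,0,0,0,0,0.036,-0.0145,0,0,0,0,0,0,0,0,0,0,0,0,0,0,0,0,0,0,0]

```text
t: 2.7
eef_pos: [0.6342, -0.1618, 0.2308]
ee_rot: [0.0, 0.98, 0.198, -0.001]
force: [0.1, -0.1, 0.4]
gripper_width: -0.0001
finger_force: 0.0
```

```bash
cat >> h.py <<'E'
AX=np.array([.594,-.1743,.06]); yaw=.398
def where():
    st=r.get_state(); p=np.array(st["eef_pos"]); c,s=np.cos(yaw),np.sin(yaw); d=p-AX
    print("t",st["t"],"body x,y mm",np.round([1e3*(c*d[0]+s*d[1]),1e3*(-s*d[0]+c*d[1])],1),"z",round(p[2]*1e3,1),"q",np.round(st["ee_rot"],4),"F",np.round(st["force"],1))
E
python3 -c "
from h import *
where()"
```

```text
t 2.7 body x,y mm [41.9 -4. ] z 230.8 q [ 1.000e-04  9.803e-01  1.976e-01 -6.000e-04] F [ 0.1 -0.1  0.4]
```

Request:
step_arm:
  rows: [0.014,-0.004,0,0,0,0,0,0,0,0.026,0,0,0,0,0,0,0.026,0,0,0,0,0,0,0.026,0,0,0,0,0,0,0.026,0,0,0,0,0,0,0.016,0,0,0,0,0,0,0.01,0,0,0,0,0,0,0,0,0,0,0,0,0,0,0,0,0,0,0,0,0,0,0,0,0]

```text
t: 3.95
eef_pos: [0.6467, -0.1523, 0.1023]
ee_rot: [0.0, 0.98, 0.198, 0.001]
force: [-0.4, 0.6, 1.1]
gripper_width: 0.0002
finger_force: 0.0
```

```bash
cat >> h.py <<'E'
def crop(name):
    t=[]
    for n in("scene","top"):
        s=viewer.snapshot(n); x0,y0,x1,y1=ROI[n]
        t.append(cv2.resize(s["frame"][y0-25:y1+5,x0-10:x1+10,::-1],(390,400),interpolation=cv2.INTER_CUBIC))
    cv2.imwrite(f"pics/{name}.png",np.hstack(t))
E
python3 -c "
from h import *
where(); crop('c2')"
```

```text
t 3.95 body x,y mm [57.1 -0.1] z 102.3 q [4.000e-04 9.803e-01 1.976e-01 7.000e-04] F [-0.4  0.6  1.1]
```

View pics/c2.png

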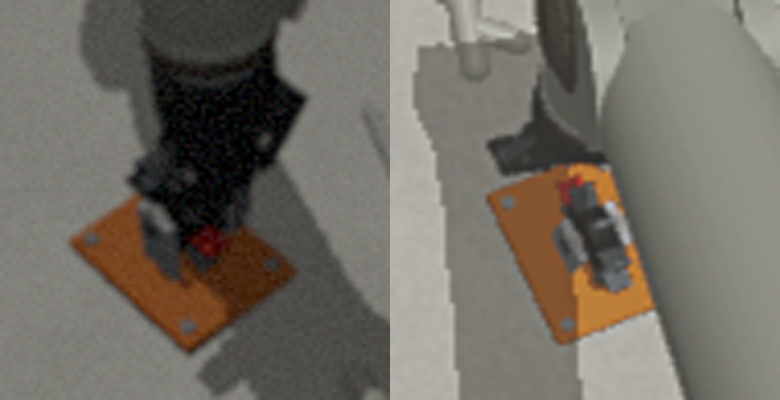

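The tip stands over the far part of the foot, the wheel is untouched (red at about (208,240) in the scene crop). Lower 2 mm, approach to body x ≈ 20.

Request:
step_arm:
  rows: [-0.008,0,0.002,0,0,0,0,-0.008,0,0,0,0,0,0,-0.008,0,0,0,0,0,0,-0.006,0,0,0,0,0,0,-0.004,0,0,0,0,0,0,0,0,0,0,0,0,0,0,0,0,0,0,0,0,0,0,0,0,0,0,0,0,0,0,0,0,0,0,0,0,0,0,0,0,0]

```text
t: 5.3
eef_pos: [0.6148, -0.1652, 0.0993]
ee_rot: [-0.0, 0.98, 0.198, 0.0]
force: [0.7, 1.0, -0.9]
gripper_width: -0.0001
finger_force: 0.0
```

```bash
python3 -c "
from h import *
where()"
```

```text
t 5.3 body x,y mm [22.7  0.3] z 99.3 q [-0.      0.9803  0.1977  0.    ] F [ 0.7  1.  -0.9]
```

Request:
step_arm:
  rows: [-0.005,0,0,0,0,0,0,-0.005,0,0,0,0,0,0,-0.005,0,0,0,0,0,0,-0.005,0,0,0,0,0,0,-0.005,0,0,0,0,0,0,-0.005,0,0,0,0,0,0,-0.005,0,0,0,0,0,0,-0.005,0,0,0,0,0,0,-0.005,0,0,0,0,0,0,-0.005,0,0,0,0,0,0]

```text
t: 6.55
eef_pos: [0.5683, -0.1849, 0.0993]
ee_rot: [0.0, 0.98, 0.198, -0.0]
force: [-0.1, -0.6, 0.1]
gripper_width: 0.0001
finger_force: 0.0
```

Request:
step_arm:
  rows: [-0.005,0,0,0,0,0,0,0,0,0,0,0,0,0,0,0,0,0,0,0,0,0,0,-0.01,0,0,0,0,0,0,-0.02,0,0,0,0,0,0,-0.02,0,0,0,0,0,0,0,0,0,0,0,0,0,0,0,0,0,0,0,0,0,0,0,0,0,0,0,0,0,0,0,0]

```text
t: 7.8
eef_pos: [0.5635, -0.1865, 0.1486]
ee_rot: [-0.0, 0.98, 0.198, -0.0]
force: [0.6, -0.9, -0.5]
gripper_width: 0.0
finger_force: 0.0
```

```bash
python3 -c "
from h import *
where(); crop('c3')
for n in ('scene','top'):
  s=viewer.snapshot(n); o,rd=masks(s,n); y,x=np.nonzero(rd); print(n,len(x),x.mean(),y.mean())
  for k in (0,-45,-90): print(k,proj(s,AX+.046*np.array([-np.sin(np.radians(k))*.921,-np.sin(np.radians(k))*.388,np.cos(np.radians(k))])))"
```

```text
t 7.8 body x,y mm [-32.9   0.6] z 148.6 q [-4.000e-04  9.803e-01  1.976e-01 -5.000e-04] F [ 0.6 -0.9 -0.5]
scene 6 273.8333333333333 222.0
0 [266.18752296 212.51824798]
-45 [274.31560641 222.51432851]
-90 [278.27837801 232.62095313]
top 29 356.9310344827586 176.3793103448276
0 [361.01293131 182.3970044 ]
-45 [356.16150001 173.63402031]
-90 [353.21324787 171.79738105]
```

View pics/c3.png

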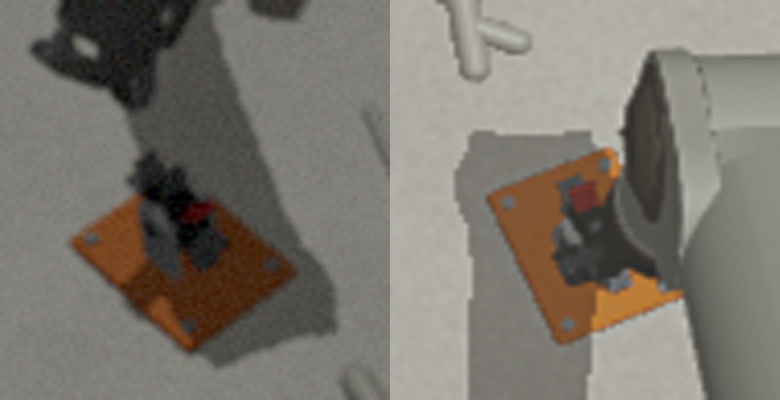

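One click: red is now at -45° (scene (274,222), top (357,176), matching the prediction), and the foot corners are unmoved. Repeating for the second click.

Request:
step_arm:
  rows: [0.03,0,0,0,0,0,0,0.03,0,0,0,0,0,0,0.03,0,0,0,0,0,0,0,0,0,0,0,0,0,0,0,0,0,0,0,0,0,0,0.02,0,0,0,0,0,0,0.02,0,0,0,0,0,0,0.009,0,0,0,0,0,0,0,0,0,0,0,0,0,0,0,0,0,0]

```text
t: 9.25
eef_pos: [0.6474, -0.1517, 0.1007]
ee_rot: [0.0, 0.98, 0.198, 0.0]
force: [0.2, 0.1, 1.1]
gripper_width: -0.0
finger_force: 0.0
```

```bash
python3 -c "
from h import *
where()"
```

```text
t 9.25 body x,y mm [58.   0.2] z 100.7 q [0.000e+00 9.803e-01 1.976e-01 4.000e-04] F [0.2 0.1 1.1]
```

Request:
step_arm:
  rows: [-0.008,0,0.001,0,0,0,0,-0.008,0,0,0,0,0,0,-0.008,0,0,0,0,0,0,-0.006,0,0,0,0,0,0,-0.005,0,0,0,0,0,0,0,0,0,0,0,0,0,0,0,0,0,0,0,0,0,0,0,0,0,0,0,0,0,0,0,0,0,0,0,0,0,0,0,0,0]

```text
t: 10.5
eef_pos: [0.6148, -0.1652, 0.0993]
ee_rot: [-0.0, 0.98, 0.198, 0.0]
force: [0.2, -0.2, -0.7]
gripper_width: 0.0001
finger_force: 0.0
```

Request:
step_arm:
  rows: [-0.005,0,0,0,0,0,0,-0.005,0,0,0,0,0,0,-0.005,0,0,0,0,0,0,-0.005,0,0,0,0,0,0,-0.005,0,0,0,0,0,0,-0.005,0,0,0,0,0,0,-0.005,0,0,0,0,0,0,-0.005,0,0,0,0,0,0,-0.005,0,0,0,0,0,0,-0.005,0,0,0,0,0,0]

```text
t: 11.75
eef_pos: [0.5682, -0.1849, 0.0993]
ee_rot: [0.0, 0.98, 0.198, -0.0]
force: [-0.0, 0.3, 0.2]
gripper_width: -0.0003
finger_force: 0.0
```

Request:
step_arm:
  rows: [-0.005,0,0,0,0,0,0,0,0,0,0,0,0,0,0,0,0,0,0,0,0,0,0,-0.01,0,0,0,0,0,0,-0.03,0,0,0,0,0,0,-0.03,0,0,0,0,0,0,-0.03,0,0,0,0,-0.03,0,-0.03,0,0,0,0,-0.03,0,0,0,0,0,0,0,0,0,0,0,0,0]

```text
t: 13.0
eef_pos: [0.5072, -0.2116, 0.2303]
ee_rot: [0.001, 0.981, 0.196, -0.0]
force: [-0.3, 0.1, 0.0]
gripper_width: -0.0002
finger_force: 0.0
```

Request:
step_arm:
  rows: [-0.03,0,0,0,0,0,0,-0.03,0,0,0,0,0,0,-0.03,0,0,0,0,0,0,-0.03,0,0,0,0,0,0,0,0,0,0,0,0,0,0,0,0,0,0,0,0,0,0,0,0,0,0,0,0,0,0,0,0,0,0,0,0,0,0,0,0,0,0,0,0,0,0,0,0]

```text
t: 14.25
eef_pos: [0.3981, -0.2562, 0.2292]
ee_rot: [-0.0, 0.98, 0.198, 0.0]
force: [-0.3, -0.3, -0.1]
gripper_width: -0.0003
finger_force: 0.0
```

```bash
python3 -c "
from h import *
where(); crop('c4')
for n in ('scene','top'):
  s=viewer.snapshot(n); o,rd=masks(s,n); y,x=np.nonzero(rd); print(n,len(x),x.mean(),y.mean())
  c=cv2.convexHull(max(cv2.findContours(o.astype(np.uint8),0,2)[0],key=cv2.contourArea)); print(cv2.approxPolyDP(c,4,True)[:,0].tolist())"
```

```text
t 14.25 body x,y mm [-212.3    0.4] z 229.2 q [-1.000e-04  9.803e-01  1.977e-01  0.000e+00] F [-0.3 -0.3 -0.1]
scene 15 265.93333333333334 213.46666666666667
[[257, 219], [277, 221], [295, 238], [269, 256], [243, 231]]
top 12 360.25 182.91666666666666
[[363, 166], [378, 199], [351, 210], [337, 176]]
```

View pics/c4.png

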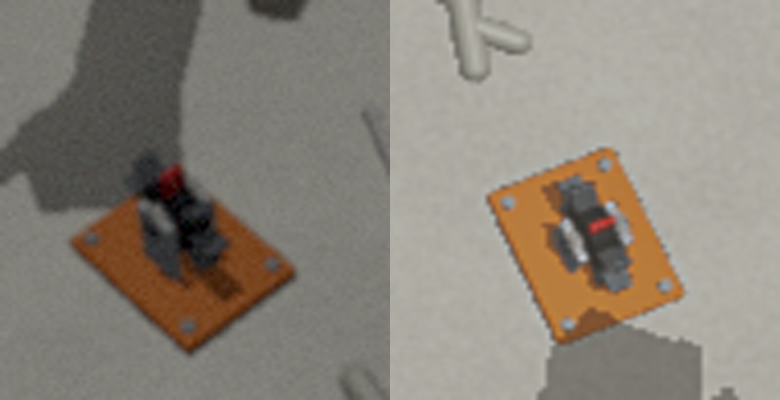

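The red lug is upright between the pointers: scene (266,213) and top (360,183), against predictions of (266,212.5) and (361,182). The foot has not moved and the arm is clear.

```bash
python3 -c "
from cell import job
print(job.close_job())"
```

```text
the job is handed in; nothing more can be done
None
```

The orange counter is set: two clicks brought its red lug straight up at the pointers, the counter did not move, the arm touched only the lugs and finished clear, and the job was handed in at about 14 s.

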